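# Clear the battery off the tester and zero it

### The arm

A 6-joint arm with a two-finger parallel gripper is mounted at the origin on the work surface. World frame = base frame: x ahead of the robot, y to its left, z up, the work surface at z = 0. Lengths are in m, angles in rad, forces in N, time in s.
With the tool pointing down it reaches from about 0.375 to 0.9 m from the base axis. Payload 3.1 kg.
Tool frame: the origin (TCP) lies on the centre line of the jaws, within the pads' length; the fingertips stand ahead of it and the grasp point (between the pads) lies 3 mm ahead of it (robot.tip_reach is the z of the fingertips in the tool frame, in m); z points along the fingers, y is the line along which they close (so a half turn about z gives the same grasp; the last joint's range is limited). The gripper opens to 87 mm and grips with 3 to 60 N. Pads are 19 mm wide; open, the fingers measure 117 mm over their backs; the gripper's body (75 mm by 190 mm) begins 51 mm behind the grasp point.
Start: joints at [1.036, 0.527, 1.433, -0, 1.181, -0.178], TCP at [0.218, 0.586, 0.245] pointing down, gripper open.
Joint ranges: [-3.08, 3.08], [-0.75, 2.2], [0.22, 2.44], [-1.43, 4.57], [0, 2.65], [-2.85, 2.85]. Speed limits (rad/s): [2.79, 2.79, 3.14, 3.14, 3.14, 3.14].

### API

Orientations are given as a unit quaternion [x, y, z, w].
In Python, from rig import sensors, eyes, ticket, robot gives the robot as it stands.
- The arm moves only by the tool drive_tool, never from a script. Its argument "deltas" is a list that holds one entry, the list of rows, each a list of 6 numbers: the shift along the tool's x, y, z in mm, then the turn, a rotation vector about the tool's x, y, z in rad. A call has 1 to 8 rows; each row shifts and turns the commanded pose from where the row before left it, along the tool's axes as they then stand; what a row does not reach is not made up. A row lasts 1/12 s, in which the tool goes at most 41.7 mm and 7.16 degrees, less where a joint would pass 70% of its speed; a pose out of reach is approached as far as the arm can. A call is refused whole if a number of a shift passes 41.7 or a number of a turn 0.125, either way. A call with a gripper value outside its range is refused whole. "gripper" is the opening in per cent of the stroke, from 0 (shut) to 100 (fully open), set as the call begins (left out, the last holds). The fingers move at their own pace and stop on an object; "squeeze" is the grip in N (left out, the last holds). Time passes only in rows, so rows that do not move let the fingers close. It gives the time, the measured TCP pose, the force, the opening and the grip force at its end, in the units of the state.
- sensors.get_obs(): the state, without advancing time (a new reading comes with each control period).
- eyes.camera(name): name is "side" or "top" or "wrist"; returns a dict with "img" (400x640x3 uint8, red, green, blue), "fov_y" (degrees; the focal length in pixels is half the picture's height over the tangent of half this angle, whatever the lens; pixels are square), "cx", "cy" (the principal point, pixels), "xyz" and "attitude" of the camera in the world; the wrist camera has in their place "hand_eye" (4x4, takes a point from camera to tool coordinates, whose origin is the TCP and whose axes are the flange's). Camera axes: x right, y up, looking along -z (the intrinsics and any distortion apply to the point x, -y, -z); pixel columns grow to the right and rows downward; lengths in m; the calibration is good to about 2 mm. A picture is of the moment at which its call begins: read the wrist's pose just before it. There is no depth.
- ticket.hand_in(): hands the job in; it is judged then, once.
The state is a dict: "time": time; "q": joint angles; "joint_velocities": joint speeds; "joint_torque": joint torques, N m; "position": TCP position; "tool_rot": TCP orientation; "ft_force": force on the tool from outside, world axes, zero at the start; "moment": the same for the moment, N m; "grip_width": finger opening in m; "grip_force": force on a finger pad.
Only numpy, scipy, OpenCV 4.12 (cv2) and the standard library are available. Lean on these libraries where they do the work, as an engineer would, in place of code of your own. Each camera call takes 0.05 s, during which the arm holds its last target. There are 200 camera calls.

### The job

The battery tester must be zeroed with nothing on it. First lift the battery off the tester's front shelf and set it down gently, upright, in the empty charging tray; then turn the large bar-shaped knob on the sloping panel until its pointer lines up with the long zero line at the top of its scale, and let go. Leave the small round knob, the spare battery and the other things on the bench as they are.

Things in the scene. Friction and masses are not known exactly. Their poses are not given: they have to be found in the camera images.
- battery: the battery to clear away: grey block with a black lid, 70 mm (its x) by 47 mm (its y) by 100 mm high, two small metal tabs 6 mm high on top, about 0.65 kg. Stands upright on the tester's front shelf, right in front of the knob. Origin: centre of its underside, z up. Can be gripped across its 47 mm width from above
- free_tray: the empty charging tray: shallow black open tray fixed to the bench, outside 104 mm (its x) by 82 mm (its y) by 22 mm high, walls and floor 5 mm thick (inside 94 by 72 mm), contact block outside on its +x end. Origin: centre of its underside. The battery fits with its 70 mm side along the tray's x, either way round
- full_tray: an identical charging tray, fixed, that holds the spare battery
- spare_battery: a battery the same as the other one, standing in the other tray; leave it there
- tester: the battery tester: grey instrument fixed to the bench, 200 mm wide (its y). Origin on the bench; front faces its -x. Front to back: low aluminium shelf (x -140 to -50 mm, 120 mm wide, top 18 mm high); panel sloping up to the rear at 40 degrees from level (from x -50, 30 mm high, to x 18, 87 mm high); upright display housing (x 18 to 122 mm, 200 mm high)
- zero_knob (a joint): angle of the large bar knob, rad: 0 when its pointer lines up with the zero line (straight up the slope), positive when turned anticlockwise as seen facing the panel (pointer to the left, tester's +y); it starts positive. Turns stiffly, stays where left, stops at +-2.4
- knob_grip (a point): grip point on the large knob's axis, 30 mm out from the panel; turns with it: z = axis, out of the panel, 40 degrees from vertical to the tester's front; x = where the pointer points; y = across the bar. Black disc 44 mm wide, 8 mm thick, with a bar 42 mm long (x), 14 mm thick (y), from 8 to 36 mm above the panel; white line on top and white tip at the pointer end
- range_knob (a joint): angle of the small round knob (20 mm across, 16 mm tall), 76 mm to the right of the large one on the panel, rad; leave it alone
- board: green circuit board 130 by 90 mm with parts up to 26 mm high, lying on the bench; bystander; origin under its centre
- spool: small metal solder spool, 56 mm across, 40 mm high, standing; bystander
- multimeter: black hand multimeter 150 by 75 by 40 mm, lying; bystander
- mug: white mug, 76 mm across, 85 mm high, handle to its +y; bystander
- screwdriver: screwdriver lying on the bench between the tester and the trays, about 200 mm long along its x; bystander
- range_mark (a point): point at the rim of the small round knob's top, 10 mm off its axis, where its white line ends
Mind the look-alikes: they are no part of the job. Leave any blue look-alike of the battery alone. Leave any yellow look-alike of the free_tray alone.

How it is judged:
By the outcome, as a careful person would: the job done as asked, in the order asked, and still so for the second after the job is handed in, with the robot touching nothing.
It also fails if it takes over 64 s, if anything falls off the work surface, if the arm or the gripper's body presses on something with over 40 N, if the wrist force passes 120 N, or if a joint passes its speed limit or range.

## Working session

There is one attempt and no reset: what is moved stays moved. The work goes in short steps, Python scripts to look and compute and a tool call to move; the robot and the scene stay as the last step left them, time stands still between calls to the robot, and variables do not carry over. Pictures are saved under pics/ and viewed, at most 10 in all, crops included, and the job is handed in when it is done.

Besides the shell and the picture viewer there is one more tool, called after "Emit:" as name([rows], argument=value, ...), one row to a line, values as JSON. drive_tool: Moves the arm, as the interface text tells. Its arguments: {"type":"object","properties":{"deltas":{"type":"array"},"gripper":{"type":"number"},"squeeze":{"type":"number"}},"required":["deltas"]}

```bash
ls; mkdir -p pics; python3 - <<'E'
from rig import sensors, eyes, robot
import cv2,json
print(sensors.get_obs(), robot.tip_reach)
for n in("top","side"):
    c=eyes.camera(n); cv2.imwrite(f"pics/{n}0.png",c["img"][:,:,::-1]); print(n,{k:v for k,v in c.items() if k!="img"})
E
```

```text
pics
{'time': 0.0, 'q': array([ 1.03647239e+00,  5.28463785e-01,  1.43392123e+00,  4.32539740e-06,
        1.18136767e+00, -1.78469460e-01]), 'joint_velocities': array([-1.20546287e-03,  1.17056447e-03, -5.37827276e-04, -8.58038607e-04,
       -3.85482469e-05, -8.55914578e-04]), 'joint_torque': array([ 2.21453238e-04, -4.40036631e+01, -1.76596856e+01,  6.34972542e-02,
        5.78921009e-02, -1.61001872e-04]), 'position': array([0.21734174, 0.58525836, 0.24356702]), 'tool_rot': array([ 1.76990626e-01,  9.84211945e-01, -1.01145230e-03, -3.78692202e-04]), 'ft_force': array([ 0.10209357, -0.24432261,  0.05110178]), 'moment': array([ 0.00651437, -0.034981  , -0.01550997]), 'grip_force': 0.0, 'grip_width': 0.08730983296089559} 0.022
top {'fov_y': 57.178160339631944, 'cx': 319.29548850433196, 'cy': 195.71748222630373, 'xyz': array([ 0.37163879, -0.05662195,  1.0443658 ]), 'attitude': array([-0.04672145,  0.04026715,  0.70803702, -0.70347653])}
side {'fov_y': 49.07864419690604, 'cx': 317.9884003843663, 'cy': 201.793005183549, 'xyz': array([ 0.10438257, -0.64735037,  0.87480716]), 'attitude': array([ 0.34982572, -0.11252846, -0.26019933,  0.89289172])}
```

View pics/top0.png

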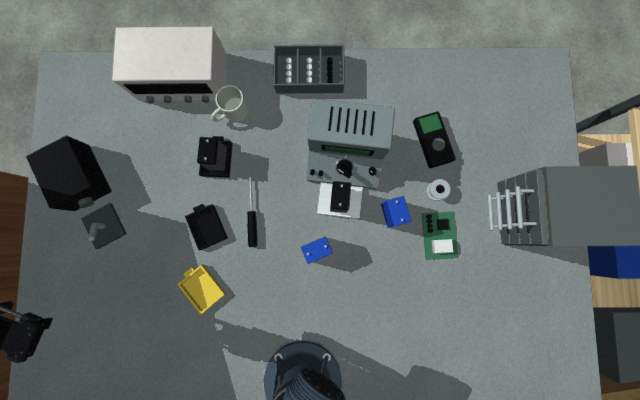

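View pics/side0.png

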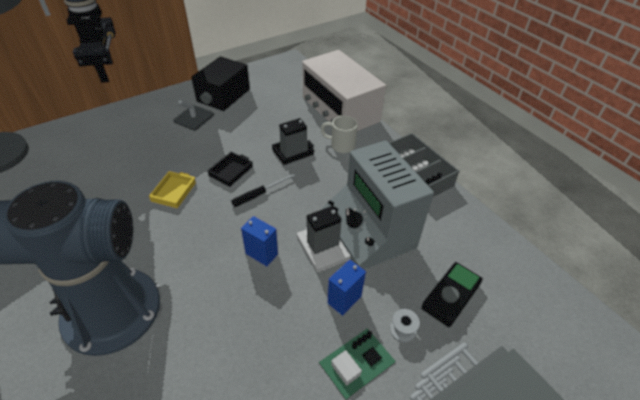

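The top picture shows the battery at about (341,197) on the shelf, the free tray at (206,227), the knob at (345,168), and the blue look-alikes at (396,212) and (317,250). I'll enlarge this area for measuring.

```bash
cat > h.py <<'E'
import numpy as np, cv2
from scipy.spatial.transform import Rotation as R
from rig import sensors, eyes
def pose():
    o=sensors.get_obs(); T=np.eye(4); T[:3,:3]=R.from_quat(o["tool_rot"]).as_matrix(); T[:3,3]=o["position"]; return T
def cam(n):
    T=pose(); c=eyes.camera(n)
    if n=="wrist": M=T@np.array(c["hand_eye"])
    else:
        M=np.eye(4); M[:3,:3]=R.from_quat(c["attitude"]).as_matrix(); M[:3,3]=c["xyz"]
    f=200/np.tan(np.radians(c["fov_y"])/2)
    return c["img"][:,:,::-1].copy(), dict(M=M,f=f,cx=c["cx"],cy=c["cy"])
def ray(K,u,v): return K["M"][:3,:3]@np.array([(u-K["cx"])/K["f"],-(v-K["cy"])/K["f"],-1])
def onz(K,u,v,z):
    d=ray(K,u,v); p=K["M"][:3,3]; return p+d*(z-p[2])/d[2]
def proj(K,P):
    q=K["M"][:3,:3].T@(np.array(P)-K["M"][:3,3]); return np.array([K["cx"]-K["f"]*q[0]/q[2],K["cy"]+K["f"]*q[1]/q[2]])
E
python3 - <<'E'
from h import *
im,K=cam("top"); np.save("top.npy",K,allow_pickle=True)
cv2.imwrite("pics/top1.png",cv2.resize(im[100:260,180:390],None,fx=3.7,fy=3.7,interpolation=cv2.INTER_CUBIC))
for n,u,v,z in [("bat",341,197,.118),("tray",206,227,.022),("knob",345,168,.085),("shelfFL",317,213,.018),("shelfFR",360,218,.018)]: print(n,onz(K,u,v,z).round(3))
im,K=cam("side"); 
for n,u,v,z in [("bat",323,216,.118),("tray",231,169,.022),("knob",353,218,.085)]: print(n,onz(K,u,v,z).round(3))
E
```

```text
bat [ 0.483 -0.104  0.118]
tray [0.413 0.269 0.022]
knob [ 0.564 -0.117  0.085]
shelfFL [ 0.45  -0.041  0.018]
shelfFR [ 0.435 -0.161  0.018]
bat [ 0.487 -0.104  0.118]
tray [0.411 0.253 0.022]
knob [ 0.561 -0.124  0.085]
```

View pics/top1.png

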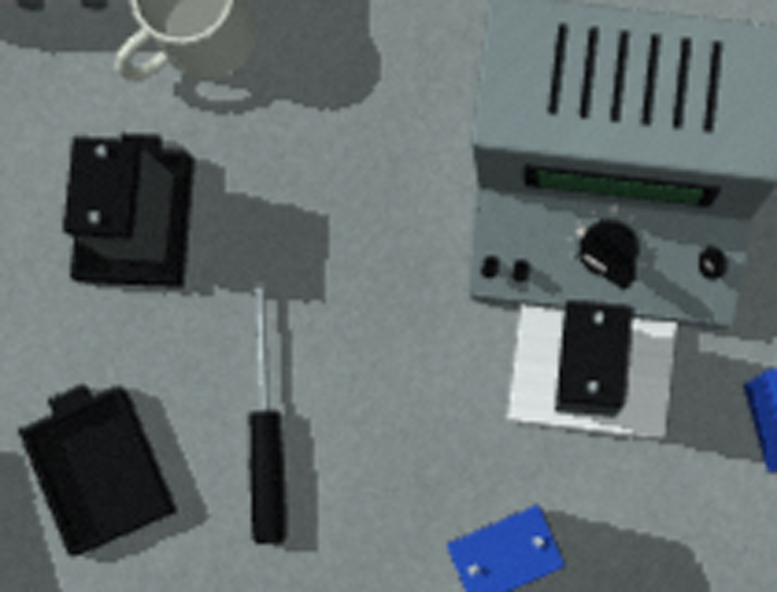

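The crop shows the tray rim corners at crop pixels (22,432), (125,387), (177,510), (78,555), with the contact block at the upper end. The battery tabs are at (599,317) and (592,386), and the knob's white mark is near (593,263).

```bash
python3 - <<'E'
from h import *
K=np.load("top.npy",allow_pickle=True).item()
P=lambda u,v,z: onz(K,180+(u+.5)/3.7-.5,100+(v+.5)/3.7-.5,z)
t=np.array([P(u,v,.022) for u,v in[(22,432),(125,387),(177,510),(78,555)]]);print(t.round(4)); c=t.mean(0)
d=(t[0]+t[1]-t[2]-t[3])/2; print("tray",c.round(4),"yaw",np.arctan2(d[1],d[0]),np.linalg.norm(d))
a,b=P(599,317,.124),P(592,386,.124); d=a-b; print("tabs",((a+b)/2).round(4),np.arctan2(d[1],d[0]),np.linalg.norm(d))
t=np.array([P(u,v,.118) for u,v in[(565,302),(632,305),(624,411),(557,405)]]);d=(t[0]+t[1]-t[2]-t[3])/2;print("lid",t.mean(0).round(4),np.arctan2(d[1],d[0]),np.linalg.norm(d))
t=np.array([P(u,v,.018) for u,v in[(508,418),(666,437)]]);d=t[0]-t[1];print("shelf",t.mean(0).round(4),np.arctan2(-d[0],d[1]),np.linalg.norm(d))
t=np.array([P(u,v,.2) for u,v in[(474,147)]]);print("housing",t)
ks,_=[cam("side")[1],0]
print("side tray proj",proj(ks,c),"bat", proj(ks,(a+b)/2))
T=pose();print(T.round(3)); cc=eyes.camera("wrist");print(np.array(cc["hand_eye"]).round(3),cc["fov_y"])
E
```

```text
[[0.4425 0.3268 0.022 ]
 [0.4762 0.2497 0.022 ]
 [0.3832 0.2078 0.022 ]
 [0.3502 0.2812 0.022 ]]
tray [0.413  0.2664 0.022 ] yaw 0.44100226666864717 0.10242899433904534
tabs [ 0.488  -0.1023  0.124 ] -0.11318658957450832 0.04776327945540226
lid [ 0.4859 -0.1019  0.118 ] -0.08870137912377597 0.07258582192630324
shelf [ 0.4434 -0.1003  0.018 ] -0.12648155133097316 0.1202279524019354
housing [[ 0.61055943 -0.02268642  0.2       ]]
side tray proj [229.68769304 166.0053113 ] bat [323.05547489 213.64377816]
[[-0.937  0.348 -0.001  0.218]
 [ 0.348  0.937 -0.001  0.586]
 [ 0.    -0.001 -1.     0.244]
 [ 0.     0.     0.     1.   ]]
[[ 0.001  0.963  0.27   0.075]
 [ 1.    -0.001  0.001  0.001]
 [ 0.002  0.27  -0.963 -0.14 ]
 [ 0.     0.     0.     1.   ]] 59.20324984111086
```

```bash
cat >> h.py <<'E'
def down(x,y,z,yaw):
    T=np.eye(4); T[:3,:3]=np.array([[np.cos(yaw),np.sin(yaw),0],[np.sin(yaw),-np.cos(yaw),0],[0,0,-1]]); T[:3,3]=(x,y,z); return T
def rows(A,B,n):
    """rows from pose A to B in n rows (shift along the tool axes before the row's turn)"""
    rv=R.from_matrix(A[:3,:3].T@B[:3,:3]).as_rotvec()/n; dp=(B[:3,3]-A[:3,3])/n*1e3; Rc=R.from_matrix(A[:3,:3])
    for i in range(n):
        print([round(float(x),d) for x,d in zip(list(Rc.inv().apply(dp))+list(rv),[1,1,1,4,4,4])]); Rc=Rc*R.from_rotvec(rv)
E
python3 - <<'E'
from h import *
rows(pose(),down(.487,-.102,.25,np.pi-.10),20)
E
```

```text
[-24.6, -27.5, -0.3, -0.0, -0.0, -0.0128]
[-24.3, -27.8, -0.3, -0.0, -0.0, -0.0128]
[-23.9, -28.2, -0.3, -0.0, -0.0, -0.0128]
[-23.5, -28.5, -0.3, -0.0, -0.0, -0.0128]
[-23.2, -28.8, -0.3, -0.0, -0.0, -0.0128]
[-22.8, -29.1, -0.3, -0.0, -0.0, -0.0128]
[-22.4, -29.3, -0.3, -0.0, -0.0, -0.0128]
[-22.0, -29.6, -0.3, -0.0, -0.0, -0.0128]
[-21.7, -29.9, -0.3, -0.0, -0.0, -0.0128]
[-21.3, -30.2, -0.3, -0.0, -0.0, -0.0128]
[-20.9, -30.4, -0.3, -0.0, -0.0, -0.0128]
[-20.5, -30.7, -0.3, -0.0, -0.0, -0.0128]
[-20.1, -31.0, -0.3, -0.0, -0.0, -0.0128]
[-19.7, -31.2, -0.3, -0.0, -0.0, -0.0128]
[-19.3, -31.5, -0.3, -0.0, -0.0, -0.0128]
[-18.9, -31.7, -0.3, -0.0, -0.0, -0.0128]
[-18.5, -32.0, -0.3, -0.0, -0.0, -0.0128]
[-18.1, -32.2, -0.3, -0.0, -0.0, -0.0128]
[-17.7, -32.4, -0.3, -0.0, -0.0, -0.0128]
[-17.3, -32.6, -0.3, -0.0, -0.0, -0.0128]
```

Emit:
drive_tool([
  [[-24.6,-27.5,0,0,0,-0.0128],[-24.3,-27.8,0,0,0,-0.0128],[-23.9,-28.2,0,0,0,-0.0128],[-23.5,-28.5,0,0,0,-0.0128],[-23.2,-28.8,0,0,0,-0.0128],[-22.8,-29.1,0,0,0,-0.0128],[-22.4,-29.3,0,0,0,-0.0128],[-22,-29.6,0,0,0,-0.0128]],
], gripper=100, squeeze=25)

```text
time: 0.97
position: [0.3258, 0.3092, 0.2448]
tool_rot: [0.126, 0.992, 0.0, 0.0]
ft_force: [0.8, 0.1, 0.7]
grip_width: 0.087
grip_force: 0.0
```

Emit:
drive_tool([
  [[-21.7,-29.9,0,0,0,-0.0128],[-21.3,-30.2,0,0,0,-0.0128],[-20.9,-30.4,0,0,0,-0.0128],[-20.5,-30.7,0,0,0,-0.0128],[-20.1,-31,0,0,0,-0.0128],[-19.7,-31.2,0,0,0,-0.0128],[-19.3,-31.5,0,0,0,-0.0128],[-18.9,-31.7,0,0,0,-0.0128]],
])

```text
time: 1.63
position: [0.4337, 0.0339, 0.2448]
tool_rot: [0.075, 0.997, 0.0, 0.0]
ft_force: [0.1, 0.1, -0.3]
grip_width: 0.0872
grip_force: 0.0
```

Emit:
drive_tool([
  [[-18.5,-32,0,0,0,-0.0128],[-18.1,-32.2,0,0,0,-0.0128],[-17.7,-32.4,0,0,0,-0.0128],[-17.3,-32.6,0,0,0,-0.0128],[0,0,0,0,0,0],[0,0,0,0,0,0],[0,0,0,0,0,0]],
])

```text
time: 2.22
position: [0.4865, -0.1013, 0.2442]
tool_rot: [0.05, 0.999, 0.001, -0.001]
ft_force: [0.3, -0.6, -1.0]
grip_width: 0.087
grip_force: 0.0
```

```bash
python3 - <<'E'
from h import *
im,K=cam("wrist"); np.save("w1.npy",K,allow_pickle=True)
cv2.imwrite("pics/w1.png",im); print(pose().round(4), sensors.get_obs()["q"].round(2))
print("tabs expected",proj(K,(.4993,-.1033,.124)),proj(K,(.4767,-.1013,.124)))
E
```

```text
[[-0.9951  0.0993 -0.0016  0.4863]
 [ 0.0993  0.9951  0.0012 -0.1006]
 [ 0.0018  0.001  -1.      0.2443]
 [ 0.      0.      0.      1.    ]] [-0.43  0.36  1.75  0.    1.04 -1.9 ]
tabs expected [318.59096321 223.18521056] [318.18296102 194.88238663]
```

View pics/w1.png

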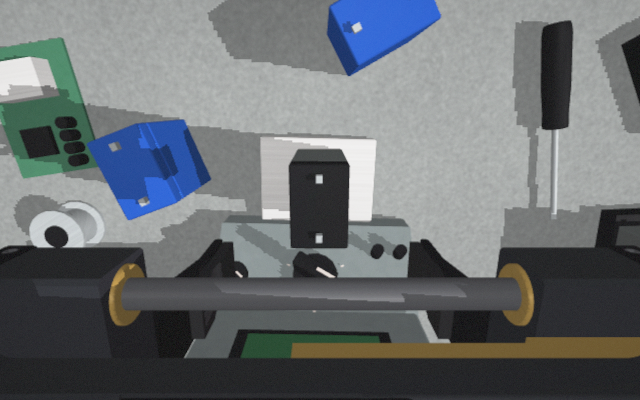

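The wrist picture shows the battery tabs at (319,179) and (319,239), on the tool's centre line and aligned with the tool. I'll descend and grip.

Emit:
drive_tool([
  [[0,0,25,0,0,0],[0,0,35,0,0,0],[0,0,35,0,0,0],[0,0,25,0,0,0],[0,0,18,0,0,0],[0,0,10,0,0,0],[0,0,0,0,0,0],[0,0,0,0,0,0]],
])

```text
time: 2.93
position: [0.4872, -0.1009, 0.0968]
tool_rot: [0.049, 0.999, 0.0, -0.0]
ft_force: [0.2, -0.3, 0.3]
grip_width: 0.0873
grip_force: 0.0
```

Emit:
drive_tool([
  [[0,0,0,0,0,0],[0,0,0,0,0,0],[0,0,0,0,0,0],[0,0,0,0,0,0],[0,0,0,0,0,0],[0,0,0,0,0,0],[0,0,0,0,0,0],[0,0,0,0,0,0]],
], gripper=0, squeeze=35)

```text
time: 3.6
position: [0.4875, -0.1021, 0.0967]
tool_rot: [0.05, 0.999, -0.0, 0.0]
ft_force: [-0.8, -1.5, 2.2]
grip_width: 0.0469
grip_force: 34.9
```

Emit:
drive_tool([
  [[0,0,-4,0,0,0],[0,0,-10,0,0,0],[0,0,-18,0,0,0],[0,0,-24,0,0,0],[0,0,-24,0,0,0],[0,0,-18,0,0,0],[0,0,-9,0,0,0],[0,0,-3,0,0,0]],
])

```text
time: 4.27
position: [0.4877, -0.1018, 0.2082]
tool_rot: [0.05, 0.999, -0.0, 0.001]
ft_force: [-1.3, 0.8, -5.8]
grip_width: 0.0469
grip_force: 34.9
```

```bash
python3 - <<'E'
from h import *
A=pose();print(A[:3,3],sensors.get_obs()["grip_width"]); rows(A,down(.413,.2664,A[2,3],np.pi+.441),20)
im,K=cam("wrist");cv2.imwrite("pics/w2.png",im[150:,100:540])
E
```

```text
[ 0.48769673 -0.10178933  0.20818392] 0.046856993969844024
[5.5, 17.9, -0.0, -0.0001, 0.0001, -0.027]
[5.1, 18.1, -0.0, -0.0001, 0.0001, -0.027]
[4.6, 18.2, -0.0, -0.0001, 0.0001, -0.027]
[4.1, 18.3, -0.0, -0.0001, 0.0001, -0.027]
[3.6, 18.4, -0.0, -0.0001, 0.0001, -0.027]
[3.1, 18.5, -0.0, -0.0001, 0.0001, -0.027]
[2.6, 18.6, -0.0, -0.0001, 0.0001, -0.027]
[2.1, 18.7, -0.0, -0.0001, 0.0001, -0.027]
[1.6, 18.7, -0.0, -0.0001, 0.0001, -0.027]
[1.1, 18.8, -0.0, -0.0001, 0.0001, -0.027]
[0.6, 18.8, -0.0, -0.0001, 0.0001, -0.027]
[0.0, 18.8, -0.0, -0.0001, 0.0001, -0.027]
[-0.5, 18.8, -0.0, -0.0001, 0.0001, -0.027]
[-1.0, 18.8, -0.0, -0.0001, 0.0001, -0.027]
[-1.5, 18.7, -0.0, -0.0001, 0.0001, -0.027]
[-2.0, 18.7, -0.0, -0.0001, 0.0001, -0.027]
[-2.5, 18.6, -0.0, -0.0001, 0.0001, -0.027]
[-3.0, 18.5, -0.0, -0.0001, 0.0001, -0.027]
[-3.5, 18.5, -0.0, -0.0001, 0.0001, -0.027]
[-4.0, 18.4, -0.0, -0.0001, 0.0001, -0.027]
```

View pics/w2.png

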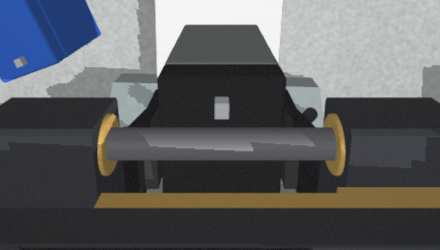

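The picture shows the battery held straight, with its tab at crop pixel (222,107). I'll carry it to the tray.

Emit:
drive_tool([
  [[3,9,0,0,0,-0.013],[5.5,18,0,0,0,-0.027],[4.6,18.2,0,0,0,-0.027],[4.1,18.3,0,0,0,-0.027],[3.6,18.4,0,0,0,-0.027],[3.1,18.5,0,0,0,-0.027],[2.6,18.6,0,0,0,-0.027],[2.1,18.7,0,0,0,-0.027]],
])

```text
time: 4.98
position: [0.4584, 0.0383, 0.205]
tool_rot: [-0.052, 0.999, 0.001, -0.002]
ft_force: [0.2, 0.1, -5.0]
grip_width: 0.0471
grip_force: 34.9
```

Emit:
drive_tool([
  [[1.6,18.7,0,0,0,-0.027],[1.1,18.8,0,0,0,-0.027],[0.6,18.8,0,0,0,-0.027],[0,18.8,0,0,0,-0.027],[-0.5,18.8,0,0,0,-0.027],[-1,18.8,0,0,0,-0.027],[-1.5,18.7,0,0,0,-0.027],[-2,18.7,0,0,0,-0.027]],
])

```text
time: 5.65
position: [0.4304, 0.1855, 0.2049]
tool_rot: [-0.159, 0.987, 0.0, -0.002]
ft_force: [0.5, -0.1, -5.0]
grip_width: 0.0467
grip_force: 34.9
```

Emit:
drive_tool([
  [[-2.5,18.6,0,0,0,-0.027],[-3,18.5,0,0,0,-0.027],[-3.5,18.5,0,0,0,-0.027],[-4,18.4,0,0,0,-0.027],[-2,9,0,0,0,-0.013],[0,0,0,0,0,0],[0,0,0,0,0,0],[0,0,0,0,0,0]],
])

```text
time: 6.32
position: [0.4164, 0.2665, 0.2059]
tool_rot: [-0.218, 0.976, -0.0, -0.001]
ft_force: [-0.6, -0.1, -5.1]
grip_width: 0.0467
grip_force: 34.9
```

```bash
python3 - <<'E'
from h import *
T=pose();print(T.round(4))
imt,Kt=cam("top"); imw,Kw=cam("wrist"); ims,Ks=cam("side")
a=cv2.resize(imt[160:280,150:270],(400,400),interpolation=cv2.INTER_CUBIC)
b=cv2.resize(ims[90:210,170:290],(400,400),interpolation=cv2.INTER_CUBIC)
cv2.imwrite("pics/c3.png",np.hstack([a,b])); 
c=np.array([.413,.2664]);R2=np.array([[np.cos(.441),-np.sin(.441)],[np.sin(.441),np.cos(.441)]])
for s in [(1,1),(1,-1),(-1,-1),(-1,1)]:
    p=np.r_[c+R2@(np.array(s)*[.052,.041]),.022]; print(s,"side crop",((proj(Ks,p)-[170,90])*400/120).round(),"wrist",proj(Kw,p).round())
E
```

```text
[[-9.052e-01 -4.249e-01 -1.600e-03  4.164e-01]
 [-4.249e-01  9.052e-01 -1.200e-03  2.665e-01]
 [ 2.000e-03 -4.000e-04 -1.000e+00  2.059e-01]
 [ 0.000e+00  0.000e+00  0.000e+00  1.000e+00]]
(1, 1) side crop [201. 204.] wrist [363. 236.]
(1, -1) side crop [274. 237.] wrist [280. 237.]
(-1, -1) side crop [197. 307.] wrist [276. 128.]
(-1, 1) side crop [122. 270.] wrist [367. 128.]
```

View pics/c3.png

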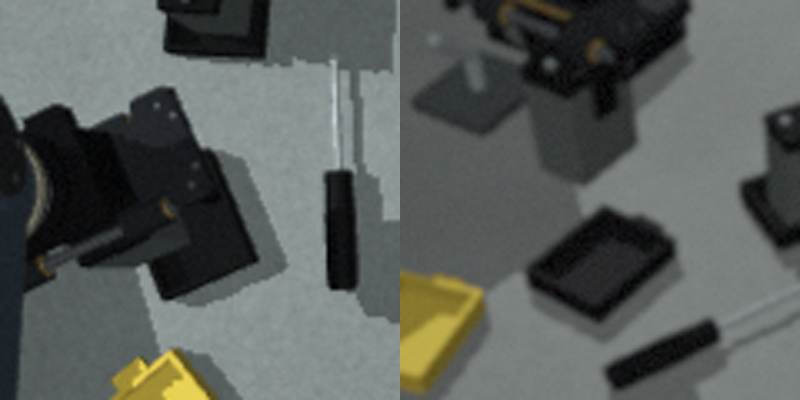

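The side view shows the tray corners within about 2 mm of the prediction. I'll centre over it and lower.

Emit:
drive_tool([
  [[1.5,0.7,10,0,0,0],[1.6,0.7,20,0,0,0],[0,0,25,0,0,0],[0,0,25,0,0,0],[0,0,16,0,0,0],[0,0,9,0,0,0],[0,0,5,0,0,0],[0,0,0,0,0,0]],
])

```text
time: 7.13
position: [0.4137, 0.2669, 0.096]
tool_rot: [-0.217, 0.976, -0.0, -0.0]
ft_force: [0.4, -0.2, -5.7]
grip_width: 0.0468
grip_force: 34.9
```

Emit:
drive_tool([
  [[0,0,2,0,0,0],[0,0,2,0,0,0],[0,0,1.5,0,0,0],[0,0,1.5,0,0,0],[0,0,1,0,0,0],[0,0,0,0,0,0],[0,0,0,0,0,0]],
])

```text
time: 7.72
position: [0.4135, 0.2673, 0.0887]
tool_rot: [-0.218, 0.976, 0.0, 0.0]
ft_force: [0.0, 0.0, -4.8]
grip_width: 0.0466
grip_force: 34.9
```

Emit:
drive_tool([
  [[0,0,1,0,0,0],[0,0,1,0,0,0],[0,0,1,0,0,0],[0,0,0.7,0,0,0],[0,0,0,0,0,0],[0,0,0,0,0,0]],
])

```text
time: 8.22
position: [0.4135, 0.2672, 0.0848]
tool_rot: [-0.218, 0.976, -0.0, -0.0]
ft_force: [-1.0, -0.1, -5.2]
grip_width: 0.0465
grip_force: 34.9
```

Emit:
drive_tool([
  [[0,0,0.6,0,0,0],[0,0,0.4,0,0,0],[0,0,0,0,0,0],[0,0,0,0,0,0]],
])

```text
time: 8.55
position: [0.4135, 0.2673, 0.0839]
tool_rot: [-0.218, 0.976, -0.0, 0.0]
ft_force: [0.1, 0.1, -4.9]
grip_width: 0.0467
grip_force: 34.9
```

Emit:
drive_tool([
  [[0,0,0.5,0,0,0],[0,0,0.5,0,0,0],[0,0,0,0,0,0],[0,0,0,0,0,0]],
])

```text
time: 8.88
position: [0.4135, 0.2672, 0.0837]
tool_rot: [-0.218, 0.976, 0.0, 0.0]
ft_force: [-1.5, -0.7, 6.3]
grip_width: 0.0467
grip_force: 34.9
```

Emit:
drive_tool([
  [[0,0,0,0,0,0],[0,0,0,0,0,0],[0,0,0,0,0,0],[0,0,0,0,0,0],[0,0,0,0,0,0],[0,0,-4,0,0,0],[0,0,-12,0,0,0],[0,0,-25,0,0,0]],
], gripper=100)

```text
time: 9.55
position: [0.4118, 0.2666, 0.1224]
tool_rot: [-0.218, 0.976, -0.0, -0.003]
ft_force: [0.3, 0.2, 0.5]
grip_width: 0.0852
grip_force: 0.0
```

Emit:
drive_tool([
  [[0,0,-35,0,0,0],[0,0,-35,0,0,0],[0,0,-35,0,0,0],[0,0,-25,0,0,0],[0,0,0,0,0,0]],
])

```text
time: 9.97
position: [0.4165, 0.2686, 0.2595]
tool_rot: [-0.218, 0.976, 0.001, 0.006]
ft_force: [1.2, 0.4, -0.4]
grip_width: 0.087
grip_force: 0.0
```

```bash
python3 - <<'E'
from h import *
T=pose();print(T[:3,3],sensors.get_obs()["q"].round(2))
imt,Kt=cam("top"); ims,Ks=cam("side"); np.save("side.npy",Ks,allow_pickle=True)
a=cv2.resize(imt[130:190,290:400],(600,327),interpolation=cv2.INTER_CUBIC)
b=cv2.resize(ims[90:210,170:290],(264,264),interpolation=cv2.INTER_CUBIC)
c=cv2.resize(ims[180:270,300:400],(293,264),interpolation=cv2.INTER_CUBIC)
d=np.zeros((264,600,3),np.uint8); d[:,:264]=b; d[:,264:557]=c
cv2.imwrite("pics/c4.png",np.vstack([a,d]))
E
```

```text
[0.41650773 0.26855248 0.25946801] [ 0.35  0.33  1.74  0.    1.06 -1.66]
```

View pics/c4.png

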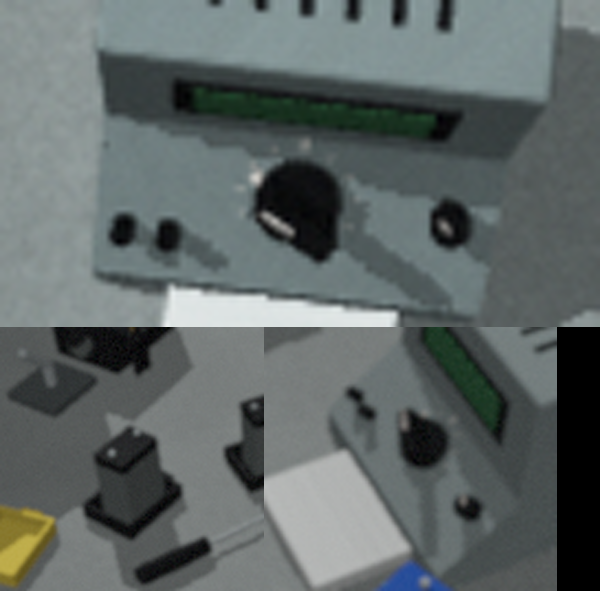

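The battery now stands in the free tray. In the top crop the knob disc is centred near (300,199), and the white line runs from (295,236) to (258,212), so the pointer is to the left. I'll compute the knob pose.

```bash
cat >> h.py <<'E'
psi=-.12; O=np.array([.4434,-.1003,0])+.14*np.array([np.cos(psi),np.sin(psi),0])
ex=np.array([np.cos(psi),np.sin(psi),0]); ey=np.array([-np.sin(psi),np.cos(psi),0]); ez=np.array([0,0,1.])
s40,c40=np.sin(np.radians(40)),np.cos(np.radians(40))
n=-s40*ex+c40*ez; up=c40*ex+s40*ez; p0=O-.05*ex+.03*ez
def onpanel(K,u,v,h):
    d=ray(K,u,v); p=K["M"][:3,3]; return p+d*(((p0+h*n-p)@n)/(d@n))
def knobT(c,th,out):
    "tool pose: axis into the panel, tool x along the pointer at angle th, TCP 'out' from panel"
    x=np.cos(th)*up+np.sin(th)*ey; T=np.eye(4); T[:3,0]=x; T[:3,2]=-n; T[:3,1]=np.cross(-n,x); T[:3,3]=c+out*n; return T
E
python3 - <<'E'
from h import *
K=np.load("top.npy",allow_pickle=True).item(); S=np.load("side.npy",allow_pickle=True).item()
P=lambda u,v,h: onpanel(K,290+u/5.454,130+v/5.454,h)
Q=lambda u,v,h: onpanel(S,300+(u-264)/2.93,180+(v-327)/2.93,h)
tc=lambda p:(np.array([(p-O)@ex,(p-O)@ey,p[2]])).round(4)
c=P(300,199,.008); print("disc",c.round(4),tc(c-.008*n)); print("side disc",tc(Q(422,440,.008)-.008*n))
a,b=P(295,236,.036),P(258,212,.036); print("line",tc(a-.036*n),tc(b-.036*n)); d=b-a; print("theta",np.arctan2(d@ey,d@up),np.linalg.norm(d))
k=P(452,222,.008);print("range",tc(k-.008*n))
E
```

```text
disc [ 0.5707 -0.1178  0.0727] [-0.0064 -0.0021  0.0666]
side disc [-0.0075 -0.002   0.0656]
line [-0.0105 -0.001   0.0631] [-0.0022  0.0182  0.0701]
theta 1.0552777154100046 0.02202551527533601
range [-0.009  -0.078   0.0644]
```

```bash
cat >> h.py <<'E'
C=O-.0080*ex-.002*ey+.0652*ez
E
python3 - <<'E'
from h import *
B=knobT(C,1.05,.18); print(B.round(3))
ax=np.cross(B[:3,2],[0,0,-1]); r=R.from_rotvec(ax/np.linalg.norm(ax)*np.radians(40))
Dn=B.copy(); Dn[:3,:3]=r.as_matrix()@B[:3,:3]; Dn[2,3]=.27
A=pose(); print(np.degrees(R.from_matrix(A[:3,:3].T@Dn[:3,:3]).as_rotvec()))
# half turn decomposed
Dn[:3,3]=[.46,-.10,.27]
rows(A,Dn,24); print(); rows(Dn,B,7)
E
```

```text
[[ 0.482  0.6    0.638  0.459]
 [ 0.816 -0.574 -0.077 -0.104]
 [ 0.32   0.558 -0.766  0.203]
 [ 0.     0.     0.     1.   ]]
[2.07187153e-01 7.18919920e-02 1.51882243e+02]
[4.8, -14.7, -0.6, 0.0002, 0.0001, 0.1105]
[3.1, -15.1, -0.6, 0.0002, 0.0001, 0.1105]
[1.4, -15.4, -0.6, 0.0002, 0.0001, 0.1105]
[-0.3, -15.4, -0.6, 0.0002, 0.0001, 0.1105]
[-2.0, -15.3, -0.6, 0.0002, 0.0001, 0.1105]
[-3.6, -15.0, -0.6, 0.0002, 0.0001, 0.1105]
[-5.3, -14.5, -0.6, 0.0002, 0.0001, 0.1105]
[-6.8, -13.8, -0.6, 0.0002, 0.0001, 0.1105]
[-8.3, -13.0, -0.6, 0.0002, 0.0001, 0.1105]
[-9.7, -12.0, -0.6, 0.0002, 0.0001, 0.1105]
[-11.0, -10.9, -0.6, 0.0002, 0.0001, 0.1105]
[-12.1, -9.6, -0.6, 0.0002, 0.0001, 0.1105]
[-13.1, -8.2, -0.6, 0.0002, 0.0001, 0.1105]
[-13.9, -6.7, -0.6, 0.0002, 0.0001, 0.1105]
[-14.6, -5.1, -0.6, 0.0002, 0.0001, 0.1105]
[-15.0, -3.5, -0.6, 0.0002, 0.0001, 0.1105]
[-15.3, -1.8, -0.6, 0.0002, 0.0001, 0.1105]
[-15.4, -0.1, -0.6, 0.0002, 0.0001, 0.1105]
[-15.3, 1.6, -0.6, 0.0002, 0.0001, 0.1105]
[-15.1, 3.3, -0.6, 0.0002, 0.0001, 0.1105]
[-14.6, 4.9, -0.6, 0.0002, 0.0001, 0.1105]
[-14.0, 6.5, -0.6, 0.0002, 0.0001, 0.1105]
[-13.2, 8.0, -0.6, 0.0002, 0.0001, 0.1105]
[-12.2, 9.4, -0.6, 0.0002, 0.0001, 0.1105]

[-0.5, 0.3, 9.6, -0.0865, 0.0496, 0.0]
[-1.0, -0.5, 9.5, -0.0865, 0.0496, 0.0]
[-1.5, -1.4, 9.4, -0.0865, 0.0496, 0.0]
[-1.9, -2.2, 9.1, -0.0865, 0.0496, 0.0]
[-2.4, -2.9, 8.8, -0.0865, 0.0496, 0.0]
[-2.8, -3.7, 8.4, -0.0865, 0.0496, 0.0]
[-3.2, -4.4, 7.9, -0.0865, 0.0496, 0.0]
```

Emit:
drive_tool([
  [[4.8,-14.7,0,0,0,0.11],[3.1,-15.1,0,0,0,0.11],[1.4,-15.4,0,0,0,0.11],[-0.3,-15.4,0,0,0,0.11],[-2,-15.3,0,0,0,0.11],[-3.6,-15,0,0,0,0.11],[-5.3,-14.5,0,0,0,0.11],[-6.8,-13.8,0,0,0,0.11]],
])

```text
time: 10.73
position: [0.4277, 0.144, 0.2519]
tool_rot: [0.221, 0.975, -0.001, -0.002]
ft_force: [-0.2, -0.3, 0.2]
grip_width: 0.0869
grip_force: 0.0
```

Emit:
drive_tool([
  [[-8.3,-13,0,0,0,0.11],[-9.7,-12,0,0,0,0.11],[-11,-10.9,0,0,0,0.11],[-12.1,-9.6,0,0,0,0.11],[-13.1,-8.2,0,0,0,0.11],[-13.9,-6.7,0,0,0,0.11],[-14.6,-5.1,0,0,0,0.11],[-15,-3.5,0,0,0,0.11]],
])

```text
time: 11.4
position: [0.4438, 0.0218, 0.252]
tool_rot: [0.616, 0.788, -0.001, -0.002]
ft_force: [-0.3, -0.6, -0.5]
grip_width: 0.0868
grip_force: 0.0
```

Emit:
drive_tool([
  [[-15.3,-1.8,0,0,0,0.11],[-15.4,0,0,0,0,0.11],[-15.3,1.6,0,0,0,0.11],[-15.1,3.3,0,0,0,0.11],[-14.6,4.9,0,0,0,0.11],[-14,6.5,0,0,0,0.11],[-13.2,8,0,0,0,0.11],[-12.2,9.4,0,0,0,0.11]],
])

```text
time: 12.07
position: [0.4605, -0.1, 0.2518]
tool_rot: [0.893, 0.451, -0.001, -0.002]
ft_force: [0.5, -0.6, 0.2]
grip_width: 0.087
grip_force: 0.0
```

```bash
python3 - <<'E'
from h import *
A=pose(); print(A.round(3),sensors.get_obs()["q"].round(2))
rows(A,knobT(C,1.05,.14),9)
E
```

```text
[[ 0.594  0.805 -0.004  0.461]
 [ 0.805 -0.594  0.002 -0.1  ]
 [-0.001 -0.005 -1.     0.252]
 [ 0.     0.     0.     1.   ]] [-0.45  0.31  1.79 -0.    1.04  0.18]
[1.0, 2.7, 8.8, -0.0679, 0.0385, 0.0005]
[0.6, 2.1, 9.0, -0.0679, 0.0385, 0.0005]
[0.3, 1.5, 9.1, -0.0679, 0.0385, 0.0005]
[-0.1, 0.9, 9.2, -0.0679, 0.0385, 0.0005]
[-0.4, 0.2, 9.2, -0.0679, 0.0385, 0.0005]
[-0.8, -0.4, 9.2, -0.0679, 0.0385, 0.0005]
[-1.1, -1.0, 9.1, -0.0679, 0.0385, 0.0005]
[-1.5, -1.6, 9.0, -0.0679, 0.0385, 0.0005]
[-1.8, -2.2, 8.8, -0.0679, 0.0385, 0.0005]
```

Emit:
drive_tool([
  [[1,2.7,8.8,-0.068,0.0385,0],[0.6,2.1,9,-0.068,0.0385,0],[0.3,1.5,9.1,-0.068,0.0385,0],[0,0.9,9.2,-0.068,0.0385,0],[-0.4,0.2,9.2,-0.068,0.0385,0],[-0.8,-0.4,9.2,-0.068,0.0385,0],[-1.1,-1,9.1,-0.068,0.0385,0],[-1.5,-1.6,9,-0.068,0.0385,0]],
])

```text
time: 12.73
position: [0.4816, -0.0964, 0.1962]
tool_rot: [0.861, 0.443, 0.216, 0.125]
ft_force: [0.4, 0.9, 0.2]
grip_width: 0.087
grip_force: 0.0
```

Emit:
drive_tool([
  [[-1.8,-2.2,8.8,-0.068,0.0385,0],[0,0,0,0,0,0],[0,0,0,0,0,0],[0,0,0,0,0,0]],
])

```text
time: 13.07
position: [0.485, -0.0945, 0.1951]
tool_rot: [0.857, 0.444, 0.229, 0.129]
ft_force: [-0.2, 0.8, 0.3]
grip_width: 0.087
grip_force: 0.0
```

```bash
python3 - <<'E'
from h import *
A=pose(); D=np.linalg.inv(A)@knobT(C,1.05,.14); print(D[:3,3]*1e3, R.from_matrix(D[:3,:3]).as_rotvec(),sensors.get_obs()["q"].round(2))
im,K=cam("wrist"); np.save("w2.npy",K,allow_pickle=True)
cv2.imwrite("pics/w5.png",im)
for nm,p in [("centre top",C+.036*n),("disc",C+.008*n),("tip",C+.036*n+.021*(np.cos(1.05)*up+np.sin(1.05)*ey)),("axis tcp+.1",(A@[0,0,.1,1])[:3])]: print(nm,proj(K,p).round(1))
E
```

```text
[-16.90680664  -2.33645199  19.66963349] [-0.16727363  0.0441442   0.01026649] [-0.58  0.35  2.18  1.09  0.3  -0.97]
centre top [341.7 221.1]
disc [345.3 209.6]
tip [342.4 195.4]
axis tcp+.1 [322.7 214.3]
```

View pics/w5.png

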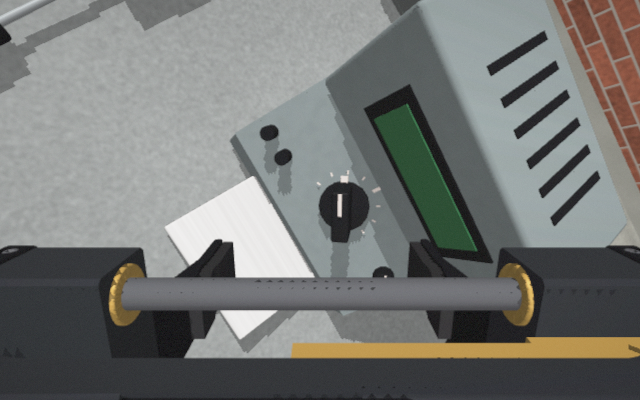

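The wrist picture shows the knob's white line from (340,217) to (339,195), the disc centre near (344,205), and the long zero tick near (377,189). I'll extract these more exactly.

```bash
python3 - <<'E'
from h import *
K=np.load("w2.npy",allow_pickle=True).item(); im=cv2.imread("pics/w5.png")
x0,y0=305,160; c=im[y0:250,x0:400]; hsv=cv2.cvtColor(c,cv2.COLOR_BGR2HSV)
m=(c.min(2)>185).astype(np.uint8); N,l,s,ct=cv2.connectedComponentsWithStats(m)
tc=lambda p:((np.array([(p-C)@up,(p-C)@ey]))*1e3).round(1)
for i in range(1,N):
    if s[i,4]<3: continue
    u,v=ct[i]+[x0,y0]; ys,xs=np.nonzero(l==i); a=cv2.fitLine(np.c_[xs,ys].astype(np.float32),2,0,.01,.01).ravel()
    print(s[i],(u.round(1),v.round(1)),"h0",tc(onpanel(K,u,v,0)),"h36",tc(onpanel(K,u,v,.036)),"c",c[l==i].mean(0).round())
    if s[i,4]>20:
        t=a[:2]*8; d=onpanel(K,u+t[0],v+t[1],.036)-onpanel(K,u-t[0],v-t[1],.036); print("  angle",np.arctan2(d@ey,d@up))
d=(c.max(2)<50).astype(np.uint8); N,l,s,ct=cv2.connectedComponentsWithStats(d); i=1+s[1:,4].argmax(); print("dark",s[i],ct[i]+[x0,y0])
E
```

```text
[42 10  2  4  7] (np.float64(347.6), np.float64(171.7)) h0 [15.8 27.2] h36 [22.7 32.7] c [195. 200. 206.]
[25 13  3  3  6] (np.float64(331.2), np.float64(174.0)) h0 [ 2.3 31.9] h36 [10.8 36.9] c [202. 207. 212.]
[36 16  7  6 42] (np.float64(344.0), np.float64(178.5)) h0 [10.3 23.3] h36 [17.9 29.4] c [214. 219. 227.]
  angle -0.47139177802241444
[12 22  4  3  8] (np.float64(318.2), np.float64(183.1)) h0 [-11.8  29.9] h36 [-1.5 35.2] c [203. 208. 214.]
[33 34  3 22 63] (np.float64(339.0), np.float64(204.9)) h0 [-4.9  4.3] h36 [ 4.5 12.7] c [212. 217. 225.]
  angle 1.0646100036460782
dark [  14   23   50   59 1899] [343.7087941  209.22011585]
```

```bash
python3 - <<'E'
from h import *
K=np.load("w2.npy",allow_pickle=True).item(); im=cv2.imread("pics/w5.png")
x0,y0=305,160; g=cv2.cvtColor(im,cv2.COLOR_BGR2GRAY).astype(float)
d=g-cv2.medianBlur(im,11).max(2); c=d[y0:245,x0:395]
tc=lambda p:((np.array([(p-C)@up,(p-C)@ey]))*1e3)
N,l,s,ct=cv2.connectedComponentsWithStats((c>12).astype(np.uint8)); pts=[]
for i in range(1,N):
    if s[i,4]<3: continue
    u,v=ct[i]+[x0,y0]; q=tc(onpanel(K,u,v,0)); r=np.hypot(*q)
    ys,xs=np.nonzero(l==i); rr=[np.hypot(*tc(onpanel(K,x+x0,y+y0,0))) for x,y in zip(xs,ys)]
    print(s[i,4],u.round(1),v.round(1),q.round(1),"r",r.round(1),min(rr),max(rr),"ang",np.arctan2(q[1],q[0]).round(3),im[int(v),int(u)])
    pts.append(q)
q=tc(onpanel(K,344,207.5,.008)); print("disc",q)
E
```

```text
74 344.6 177.8 [11.1 23.7] r 26.1 21.46470091634988 32.993990922963725 ang 1.133 [219 224 231]
14 331.1 174.1 [ 2.2 31.8] r 31.9 30.057356428356883 33.93516237184242 ang 1.501 [210 216 222]
12 363.2 178.2 [25.  16.1] r 29.8 27.857128225551907 31.733717138948453 ang 0.572 [170 175 186]
19 355.6 181.3 [18.  16.6] r 24.5 22.743695852447146 27.084573876727376 ang 0.745 [155 153 144]
13 318.3 183.4 [-11.9  29.7] r 32.0 29.936654185463958 34.295742617804 ang 1.951 [217 221 228]
35 376.1 189.4 [30.2  2.4] r 30.3 26.646905665080553 34.23724356691881 ang 0.079 [177 182 193]
127 339.1 204.7 [-4.8  4.4] r 6.5 4.659162403102546 14.717312992557765 ang 2.406 [219 224 232]
10 377.7 205.7 [ 24.9 -11.3] r 27.3 25.88252242979258 29.299640665609648 ang -0.425 [150 156 161]
10 373.0 220.5 [ 15.1 -21.7] r 26.5 24.737409586868612 28.21629127081515 ang -0.962 [157 161 169]
10 368.5 223.7 [ 10.2 -22.7] r 24.9 23.582593718437835 26.680008753936672 ang -1.148 [147 148 138]
11 329.4 226.8 [-22.8 -10.2] r 25.0 23.809413532498734 26.344428351656386 ang -2.721 [112 111 105]
13 351.4 230.5 [ -6.5 -22. ] r 22.9 21.543955802409478 25.037959449755984 ang -1.858 [97 96 91]
10 362.3 231.5 [  1.9 -27. ] r 27.0 25.23664782271434 28.57804111554386 ang -1.501 [164 168 175]
9 329.4 240.4 [-29.2 -22. ] r 36.6 34.555647459565265 39.2208186596138 ang -2.497 [155 154 144]
4 350.5 243.0 [-12.9 -32.4] r 34.9 33.92484272519067 35.84176951830595 ang -1.95 [137 138 128]
disc [-0.12293555  2.16446762]
```

```bash
sed -i 's/^C=.*/C=O-.0080*ex-.0004*ey+.0652*ez/' h.py; python3 - <<'E'
from h import *
rows(pose(),knobT(C,1.09,.115),8)
E
```

```text
[-1.8, 0.1, 5.6, -0.0209, 0.0051, -0.0036]
[-1.9, -0.1, 5.6, -0.0209, 0.0051, -0.0036]
[-1.9, -0.2, 5.5, -0.0209, 0.0051, -0.0036]
[-1.9, -0.3, 5.5, -0.0209, 0.0051, -0.0036]
[-1.9, -0.4, 5.5, -0.0209, 0.0051, -0.0036]
[-2.0, -0.5, 5.5, -0.0209, 0.0051, -0.0036]
[-2.0, -0.7, 5.5, -0.0209, 0.0051, -0.0036]
[-2.0, -0.8, 5.4, -0.0209, 0.0051, -0.0036]
```

Emit:
drive_tool([
  [[-1.8,0,5.6,-0.021,0.005,-0.0036],[-1.9,-0.1,5.6,-0.021,0.005,-0.0036],[-1.9,-0.2,5.5,-0.021,0.005,-0.0036],[-1.9,-0.3,5.5,-0.021,0.005,-0.0036],[-1.9,-0.4,5.5,-0.021,0.005,-0.0036],[-2,-0.5,5.5,-0.021,0.005,-0.0036],[-2,-0.7,5.5,-0.021,0.005,-0.0036],[-2,-0.8,5.4,-0.021,0.005,-0.0036]],
], gripper=42)

```text
time: 13.78
position: [0.501, -0.1065, 0.1558]
tool_rot: [0.832, 0.438, 0.281, 0.192]
ft_force: [-0.1, -0.4, 0.1]
grip_width: 0.0423
grip_force: 0.0
```

```bash
python3 - <<'E'
from h import *
print(sensors.get_obs()["q"].round(2), sensors.get_obs()["grip_width"])
rows(pose(),knobT(C,1.09,.07),8)
E
```

```text
[-0.6   0.53  2.29  2.35  0.43 -2.3 ] 0.042293306206405
[-0.2, -0.1, 5.9, -0.0006, -0.0001, -0.0002]
[-0.2, -0.1, 5.9, -0.0006, -0.0001, -0.0002]
[-0.2, -0.1, 5.9, -0.0006, -0.0001, -0.0002]
[-0.2, -0.1, 5.9, -0.0006, -0.0001, -0.0002]
[-0.2, -0.1, 5.9, -0.0006, -0.0001, -0.0002]
[-0.2, -0.1, 5.9, -0.0006, -0.0001, -0.0002]
[-0.2, -0.1, 5.9, -0.0006, -0.0001, -0.0002]
[-0.2, -0.1, 5.9, -0.0006, -0.0001, -0.0002]
```

Emit:
drive_tool([
  [[-0.2,-0.1,6,0,0,0],[-0.2,-0.1,6,0,0,0],[-0.2,-0.1,6,0,0,0],[-0.2,-0.1,6,0,0,0],[-0.2,-0.1,6,0,0,0],[-0.2,-0.1,6,0,0,0],[-0.2,-0.1,6,0,0,0],[-0.2,-0.1,5,0,0,0]],
])

```text
time: 14.45
position: [0.5294, -0.1106, 0.118]
tool_rot: [0.832, 0.438, 0.28, 0.191]
ft_force: [-0.0, -0.8, 0.7]
grip_width: 0.0366
grip_force: 0.0
```

```bash
python3 - <<'E'
from h import *
print(sensors.get_obs()["q"].round(2))
A=pose();D=np.linalg.inv(A)@knobT(C,1.09,.042);print(D[:3,3]*1e3,R.from_matrix(D[:3,:3]).as_rotvec())
w,K=cam("wrist"); t,Kt=cam("top"); s,Ks=cam("side")
cv2.imwrite("pics/c6.png",np.vstack([cv2.resize(w[130:330,160:480],(640,400)),np.hstack([cv2.resize(t[130:190,300:396],(320,200),interpolation=cv2.INTER_CUBIC),cv2.resize(s[180:240,310:406],(320,200),interpolation=cv2.INTER_CUBIC)])]))
g=lambda p:((proj(K,p)-[160,130])*2).round()
print("bar top ctr",g(C+.036*n),"ends",[g(C+.036*n+k*A[:3,0]) for k in(.021,-.021)],"tips",[g((A@[0,k,.022,1])[:3]) for k in(.021,-.021)])
E
```

```text
[-0.56  0.64  2.24  2.48  0.47 -2.41]
[-0.04631886  1.06775434 27.60656916] [-0.00661759 -0.00029937 -0.00214195]
bar top ctr [330. 243.] ends [array([331., 168.]), array([330., 314.])] tips [array([410., 262.]), array([243., 261.])]
```

View pics/c6.png

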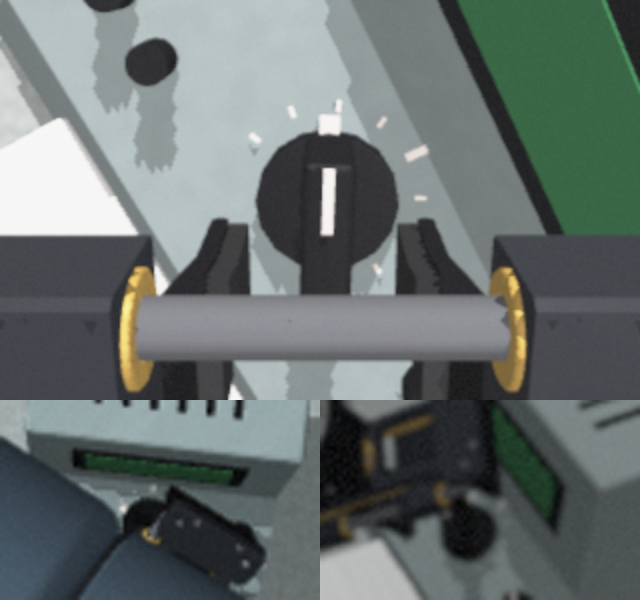

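The picture shows the bar centred between the jaws (bar x≈327, jaws x≈325). The white line runs from (329,168) to (327,236), so I'll turn the tool by +0.03 and advance.

Emit:
drive_tool([
  [[0,0,6,0,0,0.01],[0,0,7,0,0,0.01],[0,0,7,0,0,0.01],[0,0,5,0,0,0],[0,0,2.5,0,0,0],[0,0,0,0,0,0],[0,0,0,0,0,0]],
])

```text
time: 15.18
position: [0.5463, -0.1125, 0.097]
tool_rot: [0.839, 0.426, 0.283, 0.187]
ft_force: [0.4, 0.5, 0.3]
grip_width: 0.0369
grip_force: 0.0
```

Emit:
drive_tool([
  [[0,0,0,0,0,0],[0,0,0,0,0,0],[0,0,0,0,0,0],[0,0,0,0,0,0],[0,0,0,0,0,0],[0,0,0,0,0,0]],
], gripper=0, squeeze=30)

```text
time: 15.68
position: [0.5471, -0.1133, 0.0981]
tool_rot: [0.839, 0.425, 0.284, 0.188]
ft_force: [-0.9, -1.0, 3.1]
grip_width: 0.0138
grip_force: 30.0
```

```bash
python3 - <<'E'
from h import *
o=sensors.get_obs();print(o["q"].round(2),o["moment"].round(2),o["ft_force"].round(1))
A=pose();D=np.linalg.inv(A)@knobT(C,1.06,.042);print(D[:3,3]*1e3,R.from_matrix(D[:3,:3]).as_rotvec()); np.save("grip.npy",A)
D=np.linalg.inv(A)@knobT(C,0,.042);print(R.from_matrix(D[:3,:3]).as_rotvec())
E
```

```text
[-0.54  0.7   2.2   2.54  0.49 -2.41] [-0.43  0.08 -0.28] [-0.9 -1.   3.1]
[ 0.02500786 -0.11343167  0.91604565] [-0.00389965 -0.00037534 -0.00287715]
[-0.00372545  0.00172685  1.05712144]
```

Emit:
drive_tool([
  [[0,0,0,0,0,0.02],[0,0,0,0,0,0.03],[0,0,0,0,0,0.04],[0,0,0,0,0,0.04],[0,0,0,0,0,0.04],[0,0,0,0,0,0.04],[0,0,0,0,0,0.04],[0,0,0,0,0,0.04]],
])

```text
time: 16.35
position: [0.5471, -0.1132, 0.0981]
tool_rot: [0.892, 0.298, 0.308, 0.145]
ft_force: [-0.5, -2.3, 4.6]
grip_width: 0.0135
grip_force: 30.0
```

```bash
python3 - <<'E'
from h import *
o=sensors.get_obs();print(o["q"].round(2),o["moment"].round(2),o["ft_force"].round(1))
A=pose();D=np.linalg.inv(A)@knobT(C,0,.042);print(D[:3,3]*1e3,R.from_matrix(D[:3,:3]).as_rotvec())
E
```

```text
[-0.54  0.7   2.2   2.54  0.49 -2.12] [-0.5   0.08 -0.29] [-0.5 -2.3  4.6]
[-0.03662881 -0.04471417  0.9034177 ] [-0.00352139  0.00219396  0.764558  ]
```

Emit:
drive_tool([
  [[0,0,0,0,0,0.05],[0,0,0,0,0,0.05],[0,0,0,0,0,0.05],[0,0,0,0,0,0.05],[0,0,0,0,0,0.05],[0,0,0,0,0,0.05],[0,0,0,0,0,0.05],[0,0,0,0,0,0.05]],
])

```text
time: 17.02
position: [0.547, -0.1131, 0.0981]
tool_rot: [0.933, 0.115, 0.331, 0.08]
ft_force: [-0.8, -2.4, 5.1]
grip_width: 0.0139
grip_force: 30.0
```

Emit:
drive_tool([
  [[0,0,0,0,0,0.05],[0,0,0,0,0,0.05],[0,0,0,0,0,0.05],[0,0,0,0,0,0.05],[0,0,0,0,0,0.05],[0,0,0,0,0,0.05],[0,0,0,0,0,0.04],[0,0,0,0,0,0.02]],
])

```text
time: 17.68
position: [0.547, -0.113, 0.098]
tool_rot: [0.939, -0.053, 0.34, 0.02]
ft_force: [-1.3, -1.9, 4.2]
grip_width: 0.0139
grip_force: 30.0
```

Emit:
drive_tool([
  [[0,0,0,0,0,0],[0,0,0,0,0,0],[0,0,0,0,0,0],[0,0,0,0,0,0]],
])

```text
time: 18.02
position: [0.547, -0.113, 0.098]
tool_rot: [0.939, -0.052, 0.34, 0.02]
ft_force: [-1.3, -1.4, 6.1]
grip_width: 0.0139
grip_force: 30.0
```

```bash
python3 - <<'E'
from h import *
o=sensors.get_obs();print(o["q"].round(2),o["moment"].round(2),o["ft_force"].round(1))
A=pose();D=np.linalg.inv(A)@knobT(C,0,.042);print(D[:3,3]*1e3,R.from_matrix(D[:3,:3]).as_rotvec())
E
```

```text
[-0.54  0.7   2.2   2.54  0.49 -1.36] [-0.31 -0.08 -0.28] [-1.3 -1.4  6.1]
[0.08193196 0.22190582 0.88531878] [-0.00274973  0.00343726  0.00733682]
```

Emit:
drive_tool([
  [[0,0,0,0,0,0.007],[0,0,0,0,0,0],[0,0,0,0,0,0]],
])

```text
time: 18.27
position: [0.547, -0.113, 0.098]
tool_rot: [0.939, -0.056, 0.34, 0.019]
ft_force: [-1.2, -0.8, 6.0]
grip_width: 0.0134
grip_force: 30.0
```

Emit:
drive_tool([
  [[0,0,0,0,0,0],[0,0,0,0,0,0],[0,0,0,0,0,0],[0,0,0,0,0,0],[0,0,-6,0,0,0],[0,0,-10,0,0,0],[0,0,-10,0,0,0],[0,0,-2,0,0,0]],
], gripper=42)

```text
time: 18.93
position: [0.527, -0.11, 0.12]
tool_rot: [0.939, -0.056, 0.338, 0.019]
ft_force: [-0.7, 0.3, 1.4]
grip_width: 0.0361
grip_force: 0.0
```

Emit:
drive_tool([
  [[0,0,0,0,0,0],[0,0,0,0,0,0],[0,0,0,0,0,0]],
])

```text
time: 19.18
position: [0.5288, -0.1108, 0.1191]
tool_rot: [0.939, -0.056, 0.339, 0.019]
ft_force: [-0.3, -0.4, 0.1]
grip_width: 0.0368
grip_force: 0.0
```

```bash
python3 - <<'E'
from h import *
A=pose();D=np.linalg.inv(A)@knobT(C,0,.07);print(D[:3,3]*1e3,R.from_matrix(D[:3,:3]).as_rotvec())
w,K=cam("wrist"); np.save("w3.npy",K,allow_pickle=True); cv2.imwrite("pics/w7full.png",w)
c=cv2.resize(w[150:300,220:420],(800,600),interpolation=cv2.INTER_CUBIC); cv2.imwrite("pics/w7.png",c)
g=lambda p:((proj(K,p)-[220,150])*4).round()
print("ctr top",g(C+.036*n),"ctr0",g(C),"zero r30",g(C+.03*up),"tip",g(C+.036*n+.021*up))
E
```

```text
[0.53975799 0.18441679 0.79859609] [-0.00284304  0.00522412  0.00078426]
ctr top [414. 387.] ctr0 [413. 298.] zero r30 [414. 112.] tip [415. 237.]
```

View pics/w7.png

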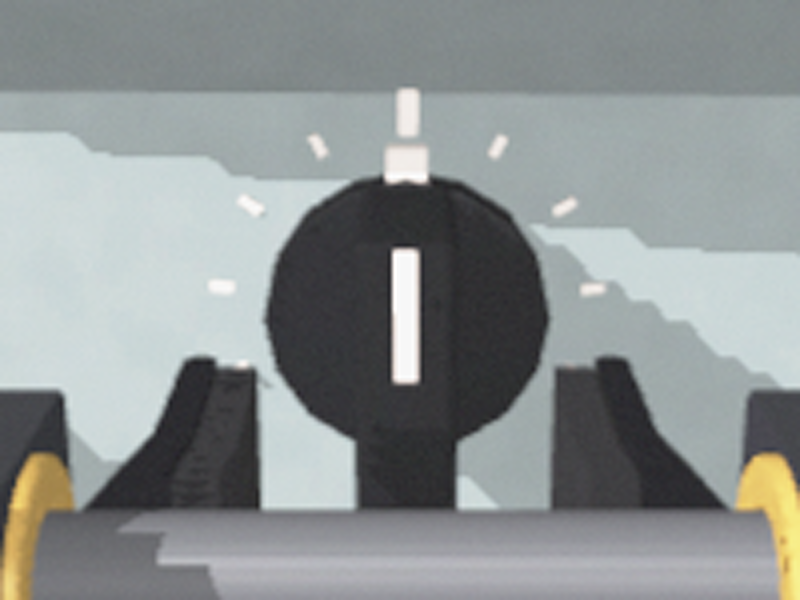

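The picture shows the line (405), the tip (407) and the zero tick (408) in line, within about 0.01 rad. I'll back off and hand in.

Emit:
drive_tool([
  [[0,0,-8,0,0,0],[0,0,-12,0,0,0],[0,0,-12,0,0,0],[0,0,-8,0,0,0],[0,0,0,0,0,0],[0,0,0,0,0,0],[0,0,0,0,0,0],[0,0,0,0,0,0]],
])

```text
time: 19.9
position: [0.5036, -0.1078, 0.1494]
tool_rot: [0.939, -0.056, 0.339, 0.019]
ft_force: [-0.7, -0.1, -0.1]
grip_width: 0.0365
grip_force: 0.0
```

```bash
python3 -c "
from rig import ticket
print(ticket.hand_in())"
```

```text
the job is handed in; nothing more can be done
None
```

The battery stands upright in the empty charging tray, the large knob's pointer lines up with the zero line to within about 0.01 rad in the last picture, the gripper has let go and backed off, and the job is handed in at about 20 s.

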